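# Rack the porcelain mixing slabs by thickness

### The arm

A 7-joint arm with a two-finger parallel gripper is mounted at the origin on the work surface. World frame = base frame: x ahead of the robot, y to its left, z up, the work surface at z = 0. Lengths are in m, angles in rad, forces in N, time in s.
With the tool pointing down it reaches from about 0.4 to 0.85 m from the base axis. Payload 4.5 kg.
Tool frame: the origin (TCP) lies at the very end of the fingers, on their centre line; the grasp point (between the pads) lies 19 mm behind it; z points along the fingers, y is the line along which they close (so a half turn about z gives the same grasp; the last joint's range is limited). The gripper opens to 88 mm and grips with 3 to 60 N. Pads are 18 mm wide; open, the fingers measure 123 mm over their backs; the gripper's body (75 mm by 187 mm) begins 45 mm behind the grasp point.
Start: joints at [1.287, 0.689, -0.195, 1.565, 0.157, 0.902, -0.215], TCP at [0.195, -0.594, 0.239] pointing down, gripper open.
Joint ranges: [-3.01, 3.01], [-0.46, 2.08], [-1.47, 1.51], [0.13, 2.56], [-1, 4.14], [0.04, 2.09], [-2.66, 2.66]. Speed limits (rad/s): [2.57, 2.57, 3.14, 3.14, 3.14, 3.14, 3.14].

### API

Orientations are given as a unit quaternion [x, y, z, w].
In Python, from plant import r gives the robot as it stands. The module is installed in compiled form; this text tells all that it offers.
- The arm moves only by the tool step_arm, never from a script. Its argument "increments" is a list of rows, each a list of 2 entries, a list of its own where there are three numbers: the shift along the world's x, y, z in cm, then the turn, a rotation vector about the world's x, y, z in degrees. A call has exactly 10 rows; each row shifts and turns the commanded pose from where the row before left it; what a row does not reach is not made up. A row lasts 1/10 s, in which the tool goes at most 50 mm and 8.59 degrees, less where a joint would pass 70% of its speed; a pose out of reach is approached as far as the arm can. A call is refused whole if a number of a shift passes 5 or a number of a turn 8.59, either way. A call with a gripper value outside its range is refused whole. "fingers" is the opening, from 0 (shut) to 1 (fully open), set as the call begins (left out, the last holds). The fingers move at their own pace and stop on an object; "grip_force" is the grip in N (left out, the last holds). Time passes only in rows, so rows that do not move let the fingers close, or fill a call up. It gives the time, the measured TCP pose, the force, the opening and the grip force at its end, in the units of the state.
- r.get_state(): the state, without advancing time (a new reading comes with each control period).
- r.snapshot(name): name is "scene" or "top"; returns (picture, depth): 400x640x3 uint8, red, green, blue; 400x640 float32, m along the optical axis (not along the pixel's ray), 0 where there is no reading.
- r.calibration(name): a dict with "fov_y" (degrees; the focal length in pixels is half the picture's height over the tangent of half this angle, whatever the lens; pixels are square), "cx", "cy" (the principal point, pixels), "R" (3x3) and "t" (3): a world point X has camera coordinates R X + t. Camera axes: x right, y down, z forward; pixel columns grow to the right and rows downward; lengths in m; the calibration is good to about 2 mm. A picture is of the moment at which its call begins. calibration takes no time and is no camera call.
- r.finish_job(): hands the job in; it is judged then, once.
The state is a dict: "clock": time; "q": joint angles; "qd": joint speeds; "joint_torque": joint torques, N m; "tool_pos": TCP position; "eef_rot": TCP orientation; "contact_force": force on the tool from outside, world axes, zero at the start; "moment": the same for the moment, N m; "opening": opening from 0.0 (shut) to 1.0 (fully open); "finger_force": force on a finger pad.
Only numpy, scipy, OpenCV 4.12 (cv2) and the standard library are available. Lean on these libraries where they do the work, as an engineer would, in place of code of your own. Each camera call takes 0.05 s, during which the arm holds its last target. There are 200 camera calls.

### The job

Put the three porcelain mixing slabs away in the drying rack, each upright in the slot that suits its thickness: thickest in the widest, thinnest in the narrowest. Lower each one gently until it rests on the ledge where its slot narrows, then let go; porcelain chips, so do not let it drop in the slot or force it down. Leave the paint jar, spray can and varnish bottle alone.

Things in the scene. Friction and masses are not known exactly. Their poses are not given: they have to be found in the camera images.
- rack: Fixed plywood drying rack, 240 mm long (y), 150 wide (x), 75 tall; origin under its centre, z up. Three upright slots 80 mm apart along y, narrower from +y to -y, each 112 mm long along x. Low down a rubber-topped ledge stands out 4 mm from each side wall: the right slab stops on it (it gives 1 mm per 4 N, 6 mm at most). Ledges lie 24 to 52 mm above the table, differently in each slot each time: not reported, to be felt for.
- slot_thick (a point): Centre of the mouth of the widest slot, 22.5 mm wide (across the rack's y), at the rack's top, 75 mm above the table; axes as the rack's. The top 12 mm flare outwards by 5 mm a side.
- slot_middle (a point): Centre of the mouth of the middle slot, 17.5 mm wide (across the rack's y), at the rack's top, 75 mm above the table; axes as the rack's. The top 12 mm flare outwards by 5 mm a side.
- slot_thin (a point): Centre of the mouth of the narrowest slot, 12.5 mm wide (across the rack's y), at the rack's top, 75 mm above the table; axes as the rack's. The top 12 mm flare outwards by 5 mm a side.
- slab_thick_mid (a point): Centre of the thickest white porcelain paint-mixing slab: 100 mm long (x), 20 mm thick (y), 110 mm tall (z), with shallow round wells on both faces; about 0.51 kg (0.8 to 1.2 times). The slabs differ only in thickness. It starts upright, its lower edge 10 mm above the table, in the 25 mm deep groove of a fixed wooden block (110 x 56 x 35 mm).
- slab_middle_mid (a point): Centre of the middle white porcelain paint-mixing slab: 100 mm long (x), 15 mm thick (y), 110 mm tall (z), with shallow round wells on both faces; about 0.38 kg (0.8 to 1.2 times). The slabs differ only in thickness. It starts upright, its lower edge 10 mm above the table, in the 25 mm deep groove of a fixed wooden block (110 x 56 x 35 mm).
- slab_thin_mid (a point): Centre of the thinnest white porcelain paint-mixing slab: 100 mm long (x), 10 mm thick (y), 110 mm tall (z), with shallow round wells on both faces; about 0.25 kg (0.8 to 1.2 times). The slabs differ only in thickness. It starts upright, its lower edge 10 mm above the table, in the 25 mm deep groove of a fixed wooden block (110 x 56 x 35 mm).
- jar: Bystander: yellow paint jar, 68 mm across, 75 mm tall, standing; origin under its centre.
- spray_can: Bystander: bare metal spray can, 54 mm across, 150 mm tall, standing; origin under its centre.
- varnish: Bystander: amber varnish bottle, 44 mm across, 100 mm tall, standing; origin under its centre.
Things that resemble listed ones, but are neither listed nor needed, are in the scene too. What is shaped like the part that bears slab_thick_mid but green is not meant. Leave any purple or red look-alike of the part that bears slab_thin_mid alone.

How it is judged:
By the outcome, as a careful person would: the job done as asked, in the order asked, and still so for the second after the job is handed in, with the robot touching nothing.
It also fails if it takes over 72 s, if anything falls off the work surface, if the arm or the gripper's body presses on something with over 40 N, if the wrist force passes 120 N, or if a joint passes its speed limit or range.

## Working session

There is one attempt and no reset: what is moved stays moved. The work goes in short steps, Python scripts to look and compute and a tool call to move; the robot and the scene stay as the last step left them, time stands still between calls to the robot, and variables do not carry over. Pictures are saved under pics/ and viewed, at most 10 in all, crops included, and the job is handed in when it is done.

Besides the shell and the picture viewer there is one more tool, called as a command line: name --argument value ..., lists and objects as JSON in quotes. step_arm: Moves the arm, as the interface text tells. Its arguments: {"type":"object","properties":{"increments":{"type":"array","items":{"type":"array"}},"fingers":{"type":"number"},"grip_force":{"type":"number"}},"required":["increments"]}

```bash
mkdir -p pics
python3 - <<'E'
from plant import r
import cv2,numpy as np
for n in("scene","top"):
    p,d=r.snapshot(n); cv2.imwrite(f"pics/{n}0.png",cv2.cvtColor(p,cv2.COLOR_RGB2BGR)); np.save(f"{n}d0.npy",d)
    c=r.calibration(n); print(n,c, (d>0).mean())
print(r.get_state())
E
```

```text
scene {'fov_y': 55.32305840393112, 'cx': 322.04139994725404, 'cy': 197.75345027588037, 'R': array([[ 0.87294806,  0.48764529,  0.01279643],
       [ 0.36607546, -0.63753357, -0.67789358],
       [-0.32241346,  0.59645034, -0.73504867]]), 't': array([-0.45856154, -0.19028647,  1.38459051])} 0.995921875
top {'fov_y': 54.082003460607254, 'cx': 319.32453197561307, 'cy': 197.2132868806798, 'R': array([[ 0.00780122, -0.99952746, -0.02973207],
       [-0.99912267, -0.00656772, -0.04136131],
       [ 0.0411465 ,  0.03002866, -0.99870178]]), 't': array([-0.05521007,  0.53121865,  1.03989335])} 0.99575390625
{'clock': 0.1, 'q': array([ 1.28680972,  0.6898901 , -0.1945273 ,  1.56617886,  0.15731205,
        0.90253037, -0.21512507]), 'qd': array([ 0.00136317, -0.00115274, -0.00095808, -0.00354447,  0.0009257 ,
       -0.0019014 , -0.0005348 ]), 'joint_torque': array([-2.16343666e-03, -5.28498209e+01, -1.27088439e+00, -1.53836149e+01,
       -5.24652028e-02,  1.97277237e-03,  3.03482091e-05]), 'tool_pos': array([ 0.19507912, -0.59320172,  0.23801298]), 'eef_rot': array([ 9.87398183e-01,  1.58253520e-01, -1.89301401e-04, -7.84648202e-04]), 'contact_force': array([0.75730698, 0.28959988, 0.189638  ]), 'moment': array([-0.02742503, -0.02383871,  0.00395612]), 'finger_force': 0.0, 'opening': 1.000278416447259}
```

View pics/scene0.png

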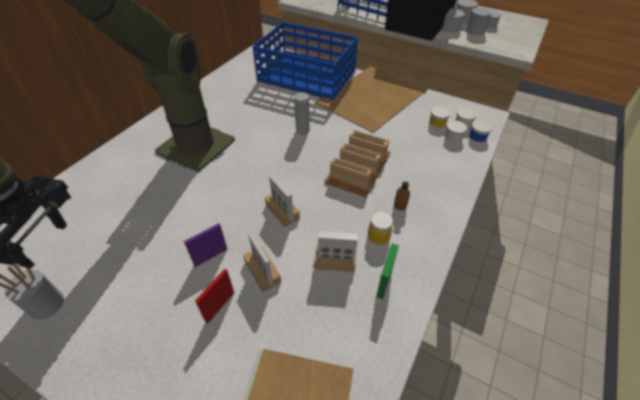

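View pics/top0.png

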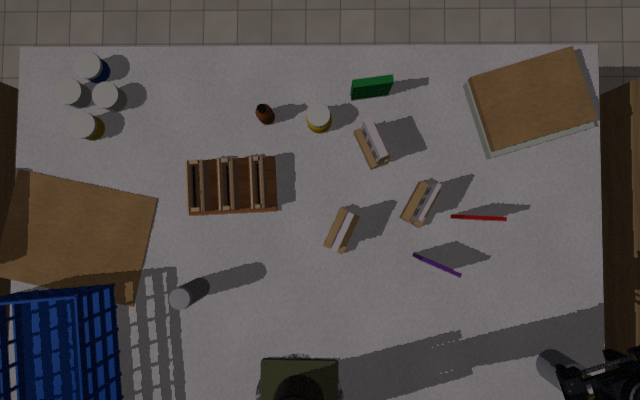

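The scene view shows three white slabs in wooden blocks at (283,200), (262,262) and (337,250), and the rack at (358,160). The top view shows the same slabs at (342,230), (421,203) and (373,143), and the rack at (232,185).

Look-alikes are the purple slab at top (437,264), the red slab at (478,217) and the green block at (371,88). The bystanders are the jar (319,118), the varnish (265,113) and the can (187,297). I choose the three white slabs in the wooden blocks.

Run:
```python
import cv2,numpy as np
a=cv2.imread("pics/top0.png")[95:265,180:460]
cv2.imwrite("pics/crop1.png",cv2.convertScaleAbs(cv2.resize(a,None,fx=2.85,fy=2.85,interpolation=cv2.INTER_CUBIC),alpha=1.5))
b=cv2.imread("pics/scene0.png")[120:300,230:400]
cv2.imwrite("pics/crop2.png",cv2.resize(b,None,fx=3.3,fy=3.3,interpolation=cv2.INTER_CUBIC))
```

```text
(no output)
```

View pics/crop1.png

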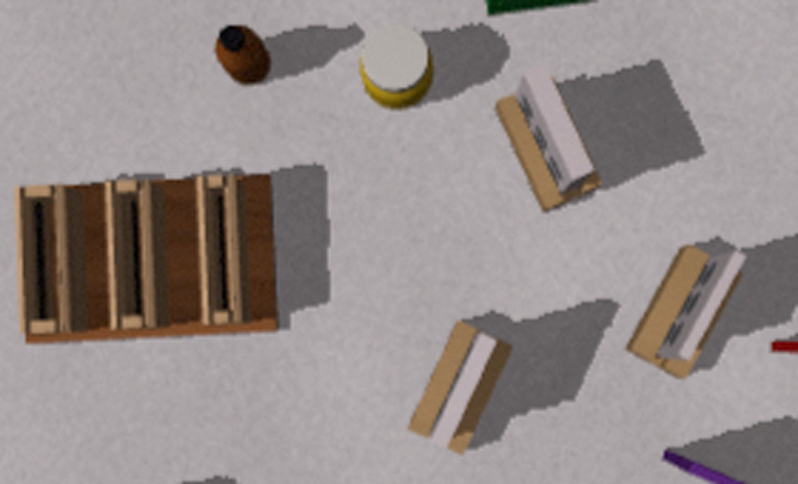

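View pics/crop2.png

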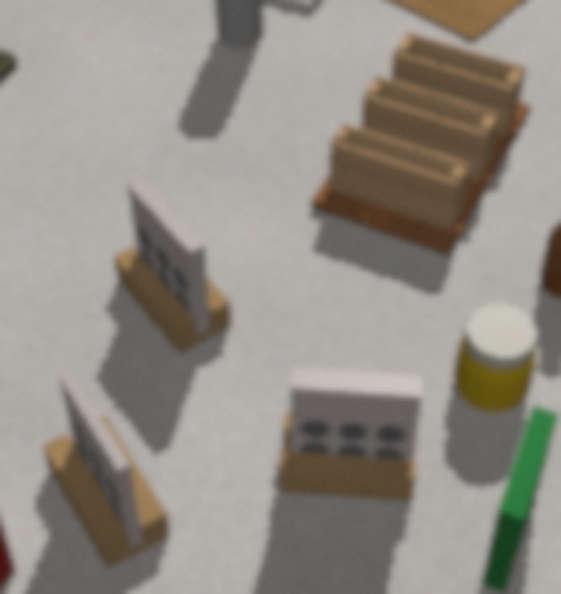

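The crops show the slabs differing by thickness. The thickest is top right beside the jar, the middle one is low centre and the thinnest is far right. The rack's widest slot is at its left (+y) end. Next I measure with a point cloud and check it against the rays.

```bash
cat > h.py <<'E'
import numpy as np,cv2
from plant import r
def cloud(n,snap=None,sub=1):
    p,d=snap or r.snapshot(n); c=r.calibration(n); f=200/np.tan(np.radians(c["fov_y"]/2))
    v,u=np.mgrid[0:400,0:640]
    X=np.stack([(u-c["cx"])/f*d,(v-c["cy"])/f*d,d],-1)
    W=(X-c["t"])@c["R"]; W[d==0]=np.nan
    return p,W
def rect(P):
    (c,s,a)=cv2.minAreaRect((P[:,:2]*1000).astype(np.float32))
    if s[0]<s[1]: s=s[::-1]; a+=90
    return np.round(c,1),np.round(s,1),round((a+90)%180-90,1)
E
python3 - <<'E'
from h import *
for n in("top","scene"):
    p,W=cloud(n)
    print(n)
    tab=W[(abs(W[...,2])<.01)]; print(" table z",np.median(tab[:,2]))
    m=((W[...,2]>.110)&(W[...,2]<.135)&(np.hypot(W[...,0],W[...,1])>.3)).astype(np.uint8)
    k,l,s,c=cv2.connectedComponentsWithStats(m)
    for i in range(1,k):
        if s[i,4]>25:
            P=W[l==i]; print(" hi",np.round(c[i]),s[i,4],rect(P),round(np.median(P[:,2]),4), p[l==i].mean(0).round())
    m=((W[...,2]>.060)&(W[...,2]<.085)&(np.hypot(W[...,0],W[...,1])>.3)).astype(np.uint8)
    k,l,s,c=cv2.connectedComponentsWithStats(m)
    for i in range(1,k):
        if s[i,4]>60:
            P=W[l==i]; print(" mid",np.round(c[i]),s[i,4],rect(P),round(np.median(P[:,2]),4), p[l==i].mean(0).round())
E
```

```text
top
 table z -0.001002783895212416
 hi [375. 138.] 373 (array([ 671.9, -189.3]), array([100.1,  21.1]), 24.9) 0.1185 [116. 108. 110.]
 hi [429. 202.] 209 (array([ 517.4, -317.1]), array([99.7, 11. ]), -28.6) 0.1182 [112. 104. 105.]
 hi [342. 232.] 267 (array([ 444.6, -110.2]), array([99.7, 15.1]), -24.7) 0.1186 [120. 112. 113.]
 hi [191. 292.] 95 (array([295.3, 253.9]), array([51.9, 22.2]), 28.7) 0.1242 [35. 34. 35.]
 hi [ 86. 340.] 782 (array([196. , 513.6]), array([299.5, 132.7]), 35.7) 0.1223 [ 7. 19. 48.]
 hi [ 13. 299.] 46 (array([275.2, 689.4]), array([75.2,  3.4]), -85.0) 0.1222 [ 4. 13. 36.]
 mid [371.  89.] 123 (array([ 803.1, -183.5]), array([99.2, 11.3]), -88.4) 0.0733 [ 6. 29. 11.]
 mid [264. 113.] 139 (array([748.,  93.]), array([41.4, 36.5]), -67.0) 0.0687 [46. 25. 10.]
 mid [318. 115.] 443 (array([738.1, -49.3]), array([58.5, 57.3]), 85.8) 0.0736 [113. 109. 106.]
 mid [371. 144.] 72 (array([ 667. , -180.9]), array([99.5, 10.7]), 30.9) 0.0742 [74. 70. 72.]
 mid [256. 182.] 494 (array([565.8, 107. ]), array([131.5,  34.1]), 3.5) 0.071 [84. 66. 49.]
 mid [225. 184.] 531 (
[... 3865 characters left out ...]
, 14.5]), -16.9) 0.0727 [85. 81. 79.]
 mid [403. 192.] 109 (array([754.2,  89.2]), array([40.2, 30.3]), 9.8) 0.0703 [83. 61. 44.]
 mid [382. 221.] 338 (array([742.1, -48.2]), array([59.3, 57.8]), 76.3) 0.0747 [180. 177. 166.]
 mid [206. 243.] 240 (array([ 369.2, -347.9]), array([99.6,  7.2]), 65.9) 0.0726 [54. 33. 67.]
 mid [262. 262.] 84 (array([ 519.6, -320.9]), array([99.6, 10.3]), -22.5) 0.0737 [89. 84. 81.]
 mid [337. 249.] 222 (array([ 678.6, -196. ]), array([99.8,  5.3]), 24.8) 0.0739 [86. 83. 81.]
 mid [215. 295.] 232 (array([ 488.2, -450.9]), array([99.8, 10.5]), 82.7) 0.0719 [77. 23. 22.]
 mid [ 38. 297.] 310 (array([ 126.7, -662.8]), array([78.2, 36.8]), 82.8) 0.0722 [75. 75. 76.]
```

```bash
cat >> h.py <<'E'
def rackfit(W):
    """centres (mm) and yaw of the three slot rims, from their top surface"""
    out=[]
    z=W[...,2]
    for c in((557.8,267.4),(562.9,187.2),(567.3,107.6)):
        m=(abs(W[...,0]*1000-c[0])<85)&(abs(W[...,1]*1000-c[1])<36)&(z>.0715)&(z<.079)
        out.append(rect(W[m])+(int(m.sum()),round(float(np.median(z[m])),4)))
    return out
def slabfit(W,c,R=75,z0=.115,z1=.125):
    m=(np.hypot(W[...,0]*1000-c[0],W[...,1]*1000-c[1])<R)&(W[...,2]>z0)&(W[...,2]<z1)
    P=W[m][:,:2]*1000; q=P-P.mean(0); v=np.linalg.svd(q,full_matrices=False)[2][0]
    return rect(W[m])+(round(float(np.degrees(np.arctan2(v[1],v[0])))%180,1),int(m.sum()))
E
python3 - <<'E'
from h import *
for n in("top","scene"):
    p,W=cloud(n)
    for x in rackfit(W): print(n,x)
    for c in((673,-189),(445,-110),(519,-317)): print(n,slabfit(W,c))
E
```

```text
top (array([556.6, 266.5]), array([132. ,  43.5]), 3.8, 253, 0.0735)
top (array([561.5, 186.8]), array([131.6,  38.4]), 3.2, 226, 0.0733)
top (array([565.9, 106.5]), array([131.,  34.]), 3.3, 228, 0.0733)
top (array([ 672., -189.]), array([100.3,  20.4]), 24.7, 24.8, 348)
top (array([ 444.6, -110.2]), array([99.7, 15. ]), -24.8, 155.2, 260)
top (array([ 517.7, -317.1]), array([99.6, 10.8]), -28.7, 151.3, 192)
scene (array([559.1, 268.1]), array([131.5,  47.1]), 2.7, 135, 0.0741)
scene (array([564.3, 187.7]), array([131.5,  42.7]), 3.9, 152, 0.0738)
scene (array([568.5, 107.8]), array([132. ,  36.2]), 3.9, 162, 0.0737)
scene (array([ 674.2, -187.5]), array([97.1, 24.3]), 25.8, 24.5, 288)
scene (array([ 447.5, -108.6]), array([102. ,  16.9]), -24.2, 155.2, 154)
scene (array([ 521.3, -316.1]), array([98.5, 10.5]), -28.2, 151.6, 154)
```

Averaged over both views, all in mm:

| Item | x, y | Yaw |
|---|---|---|
| Thick slab | 673, -188 | 24.8° |
| Middle slab | 446, -109 | -24.8° |
| Thin slab | 519.5, -316.6 | -28.5° |
| Thick slot | 557.8, 267.3 | 3.35° |
| Middle slot | 562.9, 187.2 | 3.35° |
| Thin slot | 567.2, 107.1 | 3.35° |

The slab tops are at 0.119 to 0.120 m. I move to the thick slab first.

step_arm --increments '[[[3.8,3.2,0],[0,0,0.66]],[[3.8,3.2,0],[0,0,0.66]],[[3.8,3.2,0],[0,0,0.66]],[[3.8,3.2,0],[0,0,0.66]],[[3.8,3.2,0],[0,0,0.66]],[[3.8,3.2,0],[0,0,0.66]],[[3.8,3.2,0],[0,0,0.66]],[[3.8,3.2,0],[0,0,0.66]],[[3.8,3.2,0],[0,0,0.66]],[[3.8,3.2,0],[0,0,0.66]]]' --fingers 0.8

```text
clock: 1.3
tool_pos: [0.5767, -0.2722, 0.2388]
eef_rot: [0.977, 0.215, -0.0, 0.0]
contact_force: [0.2, -1.4, -0.0]
opening: 0.797
finger_force: 0.0
```

step_arm --increments '[[[3.2,2.8,0],[0,0,0]],[[3.2,2.8,0],[0,0,0]],[[3.2,2.8,0],[0,0,0]],[[0,0,-4],[0,0,0]],[[0,0,-4],[0,0,0]],[[0,0,-2],[0,0,0]],[[0,0,0],[0,0,0]],[[0,0,0],[0,0,0]],[[0,0,0],[0,0,0]],[[0,0,0],[0,0,0]]]'

```text
clock: 2.3
tool_pos: [0.6725, -0.1901, 0.1407]
eef_rot: [0.977, 0.215, 0.002, 0.001]
contact_force: [-0.6, 0.3, 0.9]
opening: 0.802
finger_force: 0.0
```

```bash
cat >> h.py <<'E'
from scipy.spatial.transform import Rotation as Ro
def st():
    s=r.get_state(); M=Ro.from_quat(s["eef_rot"]).as_matrix()
    print(round(s["clock"],2),"tcp",np.round(s["tool_pos"]*1000,1),"yaw",np.degrees(np.arctan2(M[1,0],M[0,0])).round(2),"tilt",np.round(np.degrees(M[:2,2]),2),"F",np.round(s["contact_force"],1),"op",round(s["opening"]*88,1),"ff",round(s["finger_force"],1)); return s
E
python3 -c "
from h import *
st();st()"
```

```text
2.3 tcp [ 672.5 -190.1  140.7] yaw 24.79 tilt [ 0.19 -0.04] F [-0.6  0.3  0.9] op 70.6 ff 0.0
2.3 tcp [ 672.5 -190.1  140.7] yaw 24.79 tilt [ 0.19 -0.04] F [-0.6  0.3  0.9] op 70.6 ff 0.0
```

step_arm --increments '[[[0,0.2,-2],[0,0,0]],[[0.1,0,-2],[0,0,0]],[[0,0,-1.1],[0,0,0]],[[0,0,0],[0,0,0]],[[0,0,0],[0,0,0]],[[0,0,0],[0,0,0]],[[0,0,0],[0,0,0]],[[0,0,0],[0,0,0]],[[0,0,0],[0,0,0]],[[0,0,0],[0,0,0]]]'

```text
clock: 3.3
tool_pos: [0.6724, -0.1877, 0.0879]
eef_rot: [0.977, 0.215, 0.0, 0.0]
contact_force: [0.0, 0.3, -0.2]
opening: 0.798
finger_force: 0.0
```

step_arm --increments '[[[0,0,0],[0,0,0]],[[0,0,0],[0,0,0]],[[0,0,0],[0,0,0]],[[0,0,0],[0,0,0]],[[0,0,0],[0,0,0]],[[0,0,0],[0,0,0]],[[0,0,0],[0,0,0]],[[0,0,0],[0,0,0]],[[0,0,0],[0,0,0]],[[0,0,0],[0,0,0]]]' --fingers 0 --grip_force 30

```text
clock: 4.3
tool_pos: [0.6724, -0.1879, 0.0878]
eef_rot: [0.977, 0.215, 0.0, 0.0]
contact_force: [-0.1, 0.1, -0.1]
opening: 0.228
finger_force: 30.0
```

```bash
python3 -c "
from h import *
st()"
```

```text
4.3 tcp [ 672.4 -187.9   87.8] yaw 24.8 tilt [ 0.02 -0.02] F [-0.1  0.1 -0.1] op 20.0 ff 30.0
```

step_arm --increments '[[[0,0,2],[0,0,0]],[[0,0,4],[0,0,0]],[[0,0,4],[0,0,0]],[[-1.15,4.5,0],[0,0,-2.1]],[[-1.15,4.5,0],[0,0,-2.1]],[[-1.15,4.5,0],[0,0,-2.1]],[[-1.15,4.5,0],[0,0,-2.1]],[[-1.15,4.5,0],[0,0,-2.1]],[[-1.15,4.5,0],[0,0,-2.1]],[[-1.15,4.5,0],[0,0,-2.1]]]'

```text
clock: 5.3
tool_pos: [0.59, 0.129, 0.1869]
eef_rot: [0.996, 0.087, -0.001, 0.0]
contact_force: [1.3, -0.2, -4.7]
opening: 0.221
finger_force: 30.0
```

step_arm --increments '[[[-1.15,4.5,0],[0,0,-2.1]],[[-1.15,4.5,0],[0,0,-2.1]],[[-1.15,4.5,0],[0,0,-2.55]],[[0,0.5,0],[0,0,0]],[[0,0,0],[0,0,0]],[[0,0,0],[0,0,0]],[[0,0,0],[0,0,0]],[[0,0,0],[0,0,0]],[[0,0,0],[0,0,0]],[[0,0,0],[0,0,0]]]'

```text
clock: 6.3
tool_pos: [0.5575, 0.2667, 0.1878]
eef_rot: [1.0, 0.029, -0.0, 0.0]
contact_force: [0.5, -0.5, -5.2]
opening: 0.224
finger_force: 30.0
```

Run:
```python
from h import *
s=st()
T=s["tool_pos"]*1000
for n in("top","scene"):
    p,W=cloud(n); cv2.imwrite(f"pics/{n}_held1.png",cv2.cvtColor(p,cv2.COLOR_RGB2BGR))
    for x in rackfit(W)[1:]: print(n,x)
    top=s["tool_pos"][2]+.0315
    print(n,slabfit(W,T[:2],60,top-.006,top+.005))
    # white points of the slab in rack frame
    m=(np.hypot(W[...,0]*1000-T[0],W[...,1]*1000-T[1])<62)&(W[...,2]>.105)&(W[...,2]<.23)&(p.max(-1).astype(int)-p.min(-1)<30)&(p.mean(-1)>80)
    a=np.radians(3.35); P=W[m]*1000-[557.8,267.3,0]
    X=P[:,0]*np.cos(a)+P[:,1]*np.sin(a); Y=-P[:,0]*np.sin(a)+P[:,1]*np.cos(a)
    print(m.sum(),"x",np.percentile(X,[0,2,98,100]).round(1),"y",np.percentile(Y,[0,2,20,50,80,98,100]).round(1),"z",np.percentile(P[:,2],[0,2,98,100]).round(1))
st()
```

```text
6.3 tcp [557.5 266.7 187.8] yaw 3.3 tilt [-0. -0.] F [ 0.5 -0.5 -5.2] op 19.7 ff 30.0
top (array([561.7, 186.3]), array([132.2,  38.6]), 3.3, 239, 0.0732)
top (array([565.9, 106.6]), array([131.1,  33.4]), 3.3, 217, 0.0731)
top (array([557.5, 265.5]), array([99.7, 21. ]), 3.9, 4.2, 137)
107 x [-50.9 -50.9  49.   49.4] y [-12.6 -11.5  -6.9   0.3   6.1   8.3   8.5] z [172.3 179.2 221.2 221.4]
scene (array([564.5, 187.3]), array([131.5,  41.9]), 4.3, 151, 0.0737)
scene (array([569.3, 108.9]), array([131.7,  35.8]), 4.4, 164, 0.0736)
scene (array([587.9, 270.5]), array([46.3, 26.8]), -6.1, 174.6, 64)
566 x [-48.5 -46.8  51.6  52.8] y [-15.5 -13.1 -10.8  -9.1  -6.6   4.6  12.2] z [107.8 111.9 220.8 221.6]
6.4 tcp [557.4 267.  187.8] yaw 3.34 tilt [ 0. -0.] F [-0.3  0.1 -5.4] op 19.7 ff 30.0
```

The slab is held level and over the widest slot, within about 0.5 mm and 0.5°. I lower it into the flare and check the forces.

step_arm --increments '[[[0.03,0.03,-1.5],[0,0,0]],[[0,0,-1.0],[0,0,0]],[[0,0,-0.5],[0,0,0]],[[0,0,-0.3],[0,0,0]],[[0,0,-0.3],[0,0,0]],[[0,0,-0.3],[0,0,0]],[[0,0,-0.3],[0,0,0]],[[0,0,-0.3],[0,0,0]],[[0,0,0],[0,0,0]],[[0,0,0],[0,0,0]]]'

```text
clock: 7.4
tool_pos: [0.5577, 0.2676, 0.1428]
eef_rot: [1.0, 0.029, 0.0, 0.0]
contact_force: [0.4, 0.6, -4.8]
opening: 0.222
finger_force: 30.0
```

```bash
python3 -c "
from h import *
s=st();print(s['moment'].round(2))"
```

```text
7.4 tcp [557.7 267.6 142.8] yaw 3.36 tilt [ 0.   -0.01] F [ 0.4  0.6 -4.8] op 19.5 ff 30.0
[0.01 0.05 0.01]
```

step_arm --increments '[[[0,0,-0.1],[0,0,0]],[[0,0,-0.1],[0,0,0]],[[0,0,-0.1],[0,0,0]],[[0,0,-0.1],[0,0,0]],[[0,0,-0.1],[0,0,0]],[[0,0,-0.1],[0,0,0]],[[0,0,-0.1],[0,0,0]],[[0,0,-0.1],[0,0,0]],[[0,0,-0.1],[0,0,0]],[[0,0,-0.1],[0,0,0]]]'

```text
clock: 8.4
tool_pos: [0.5576, 0.2676, 0.1326]
eef_rot: [1.0, 0.029, 0.0, 0.0]
contact_force: [0.1, -0.8, -5.1]
opening: 0.221
finger_force: 30.0
```

step_arm --increments '[[[0,0,-0.05],[0,0,0]],[[0,0,-0.05],[0,0,0]],[[0,0,-0.05],[0,0,0]],[[0,0,-0.05],[0,0,0]],[[0,0,-0.05],[0,0,0]],[[0,0,-0.05],[0,0,0]],[[0,0,-0.05],[0,0,0]],[[0,0,-0.05],[0,0,0]],[[0,0,0],[0,0,0]],[[0,0,0],[0,0,0]]]'

```text
clock: 9.4
tool_pos: [0.5576, 0.2676, 0.1287]
eef_rot: [1.0, 0.029, 0.0, 0.0]
contact_force: [-0.3, -0.3, -3.5]
opening: 0.222
finger_force: 30.0
```

step_arm --increments '[[[0,0,-0.02],[0,0,0]],[[0,0,-0.02],[0,0,0]],[[0,0,-0.02],[0,0,0]],[[0,0,-0.02],[0,0,0]],[[0,0,-0.02],[0,0,0]],[[0,0,0],[0,0,0]],[[0,0,0],[0,0,0]],[[0,0,0],[0,0,0]],[[0,0,0],[0,0,0]],[[0,0,0],[0,0,0]]]'

```text
clock: 10.4
tool_pos: [0.5577, 0.2676, 0.1278]
eef_rot: [1.0, 0.029, 0.0, 0.0]
contact_force: [0.5, 0.1, -3.1]
opening: 0.222
finger_force: 30.0
```

```bash
python3 -c "
from h import *
s=st();print(s['moment'].round(2))"
```

```text
10.4 tcp [557.7 267.6 127.8] yaw 3.36 tilt [ 0.01 -0.  ] F [ 0.5  0.1 -3.1] op 19.5 ff 30.0
[-0.02  0.04  0.03]
```

step_arm --increments '[[[0,0,-0.03],[0,0,0]],[[0,0,-0.03],[0,0,0]],[[0,0,-0.03],[0,0,0]],[[0,0,-0.03],[0,0,0]],[[0,0,-0.03],[0,0,0]],[[0,0,-0.03],[0,0,0]],[[0,0,0],[0,0,0]],[[0,0,0],[0,0,0]],[[0,0,0],[0,0,0]],[[0,0,0],[0,0,0]]]'

```text
clock: 11.4
tool_pos: [0.5578, 0.2676, 0.1261]
eef_rot: [1.0, 0.029, 0.0, -0.0]
contact_force: [-1.3, -1.4, 4.0]
opening: 0.224
finger_force: 30.0
```

```bash
python3 -c "
from h import *
s=st();print(s['moment'].round(2))"
```

```text
11.4 tcp [557.8 267.6 126.1] yaw 3.36 tilt [0.02 0.  ] F [-1.3 -1.4  4. ] op 19.7 ff 30.0
[-0.13  0.27  0.  ]
```

The rubber ledge is reached and carries about 9 N. I back off to roughly the slab's weight, then release and rise.

step_arm --increments '[[[0,0,0.05],[0,0,0]],[[0,0,0.05],[0,0,0]],[[0,0,0],[0,0,0]],[[0,0,0],[0,0,0]],[[0,0,0],[0,0,0]],[[0,0,0],[0,0,0]],[[0,0,0],[0,0,0]],[[0,0,0],[0,0,0]],[[0,0,0],[0,0,0]],[[0,0,0],[0,0,0]]]'

```text
clock: 12.4
tool_pos: [0.5577, 0.2676, 0.1269]
eef_rot: [1.0, 0.029, 0.0, 0.0]
contact_force: [-0.3, -0.8, 1.4]
opening: 0.227
finger_force: 30.0
```

step_arm --increments '[[[0,0,0],[0,0,0]],[[0,0,0],[0,0,0]],[[0,0,0],[0,0,0]],[[0,0,0],[0,0,0]],[[0,0,0],[0,0,0]],[[0,0,0],[0,0,0]],[[0,0,1],[0,0,0]],[[0,0,2],[0,0,0]],[[0,0,4],[0,0,0]],[[0,0,4],[0,0,0]]]' --fingers 0.5

```text
clock: 13.4
tool_pos: [0.5572, 0.2674, 0.2384]
eef_rot: [1.0, 0.029, -0.0, 0.0]
contact_force: [0.1, 0.5, 0.0]
opening: 0.499
finger_force: 0.0
```

Run:
```python
from h import *
st()
for n in("top","scene"):
    p,W=cloud(n); cv2.imwrite(f"pics/{n}_p1.png",cv2.cvtColor(p,cv2.COLOR_RGB2BGR))
    print(n,slabfit(W,(557.8,267.3),60,.1,.175), slabfit(W,(446,-109)))
    m=(np.hypot(W[...,0]*1000-557,W[...,1]*1000-267)<60)&(W[...,2]>.1)&(W[...,2]<.175); print(np.percentile(W[m][:,2],[50,98]))
```

```text
13.4 tcp [557.2 267.4 238.4] yaw 3.36 tilt [-0.05 -0.03] F [0.1 0.5 0. ] op 43.9 ff 0.0
top (array([521.7, 263.3]), array([28.5, 20.9]), 2.1, 177.6, 206) (array([ 444.8, -110.3]), array([99.2, 15.1]), -24.8, 155.2, 260)
[0.1556386  0.16068696]
scene (array([559.7, 267.7]), array([101.4,  27.3]), 3.0, 4.4, 559) (array([ 447. , -108.6]), array([102.5,  16.9]), -25.5, 155.2, 156)
[0.1375981 0.1608415]
```

The first slab stands upright in the widest slot with its top at 0.16 m. Next I go to the middle slab.

step_arm --increments '[[[-1.39,-4.7,0],[0,0,-3.5]],[[-1.39,-4.7,0],[0,0,-3.5]],[[-1.39,-4.7,0],[0,0,-3.5]],[[-1.39,-4.7,0],[0,0,-3.5]],[[-1.39,-4.7,0],[0,0,-3.5]],[[-1.39,-4.7,0],[0,0,-3.5]],[[-1.39,-4.7,0],[0,0,-3.5]],[[-1.39,-4.7,0],[0,0,-3.65]],[[0,0,-4],[0,0,0]],[[0,0,-4],[0,0,0]]]' --fingers 0.8

```text
clock: 14.5
tool_pos: [0.4471, -0.1107, 0.1572]
eef_rot: [0.976, -0.217, 0.002, 0.0]
contact_force: [0.8, 0.1, 0.1]
opening: 0.804
finger_force: 0.0
```

```bash
python3 -c "
from h import *
st()"
```

```text
14.5 tcp [ 447.1 -110.7  157.2] yaw -25.04 tilt [ 0.25 -0.09] F [0.8 0.1 0.1] op 70.7 ff 0.0
```

step_arm --increments '[[[-0.05,-0.1,0],[0,0,0.2]],[[0,0,0],[0,0,0]],[[0,0,-2],[0,0,0]],[[0,0,-2],[0,0,0]],[[0,0,-2],[0,0,0]],[[0,0,-0.9],[0,0,0]],[[0,0,0],[0,0,0]],[[0,0,0],[0,0,0]],[[0,0,0],[0,0,0]],[[0,0,0],[0,0,0]]]'

```text
clock: 15.5
tool_pos: [0.4465, -0.1095, 0.0888]
eef_rot: [0.977, -0.213, 0.001, 0.0]
contact_force: [0.4, 1.0, -0.9]
opening: 0.802
finger_force: 0.0
```

step_arm --increments '[[[0,0,0],[0,0,0]],[[0,0,0],[0,0,0]],[[0,0,0],[0,0,0]],[[0,0,0],[0,0,0]],[[0,0,0],[0,0,0]],[[0,0,0],[0,0,0]],[[0,0,0],[0,0,0]],[[0,0,0],[0,0,0]],[[0,0,0],[0,0,0]],[[0,0,0],[0,0,0]]]' --fingers 0 --grip_force 30

```text
clock: 16.5
tool_pos: [0.4459, -0.1094, 0.0879]
eef_rot: [0.977, -0.213, -0.0, -0.0]
contact_force: [-0.2, -0.1, 0.5]
opening: 0.164
finger_force: 30.0
```

```bash
python3 -c "
from h import *
st()"
```

```text
16.5 tcp [ 445.9 -109.4   87.9] yaw -24.59 tilt [-0.  0.] F [-0.2 -0.1  0.5] op 14.5 ff 30.0
```

step_arm --increments '[[[0,0,2],[0,0,0]],[[0,0,4],[0,0,0]],[[0,0,4],[0,0,0]],[[1.67,4.24,0],[0,0,4]],[[1.67,4.24,0],[0,0,4]],[[1.67,4.24,0],[0,0,4]],[[1.67,4.24,0],[0,0,4]],[[1.67,4.24,0],[0,0,4]],[[1.67,4.24,0],[0,0,4]],[[1.68,4.22,0],[0,0,3.95]]]'

```text
clock: 17.5
tool_pos: [0.5622, 0.1886, 0.1871]
eef_rot: [1.0, 0.031, -0.001, 0.001]
contact_force: [0.2, 0.0, -3.9]
opening: 0.168
finger_force: 30.0
```

step_arm --increments '[[[0,0,0],[0,0,0]],[[0,0,0],[0,0,0]],[[0,0,0],[0,0,0]],[[0,0,0],[0,0,0]],[[0,0,0],[0,0,0]],[[0,0,0],[0,0,0]],[[0,0,0],[0,0,0]],[[0,0,0],[0,0,0]],[[0,0,0],[0,0,0]],[[0,0,0],[0,0,0]]]'

```text
clock: 18.5
tool_pos: [0.5629, 0.1872, 0.1879]
eef_rot: [1.0, 0.029, 0.0, 0.0]
contact_force: [0.1, -0.7, -5.1]
opening: 0.169
finger_force: 30.0
```

```bash
cat > held.py <<'E'
from h import *
import sys
k=int(sys.argv[1]); C=[(557.8,267.3),(562.9,187.2),(567.2,107.1)][k]; tag=sys.argv[2]
s=st(); T=s["tool_pos"]*1000; a=np.radians(3.35)
for n,o in(("top",(-1.2,-.6)),("scene",(1.3,.6))):
    p,W=cloud(n); cv2.imwrite(f"pics/{n}_{tag}.png",cv2.cvtColor(p,cv2.COLOR_RGB2BGR))
    m=(np.hypot(W[...,0]*1000-T[0],W[...,1]*1000-T[1])<62)&(W[...,2]*1000>T[2]-85)&(W[...,2]*1000<T[2]+36)&(p.max(-1).astype(int)-p.min(-1)<30)&(p.mean(-1)>80)
    P=W[m]*1000-[C[0]+o[0],C[1]+o[1],0]
    X=P[:,0]*np.cos(a)+P[:,1]*np.sin(a); Y=-P[:,0]*np.sin(a)+P[:,1]*np.cos(a)
    print(n,m.sum(),"x",np.percentile(X,[2,98]).round(1),"y",np.percentile(Y,[2,20,50,80,98]).round(1),"z",np.percentile(P[:,2],[2,98]).round(1))
    t=abs(P[:,2]-T[2]-31)<5 if n=="top" else Y<np.percentile(Y,70)
    print("  line slope deg",round(np.degrees(np.polyfit(X[t],Y[t],1)[0]),2))
    if n=="top": print("  top rect",rect(np.c_[X[t],Y[t]]/1000))
E
python3 held.py 1 held2
```

```text
18.5 tcp [562.9 187.2 187.9] yaw 3.36 tilt [ 0. -0.] F [ 0.1 -0.7 -5.1] op 14.8 ff 30.0
top 80 x [-48.8  49.7] y [-7.3 -4.4  0.8  4.6  6.7] z [215.3 221.1]
  line slope deg 1.43
  top rect (array([ 0.5, -0.4]), array([98.9, 14.4]), 0.1)
scene 560 x [-48.5  49.9] y [-10.   -8.1  -6.4  -4.8   2.4] z [110.8 220.5]
  line slope deg -0.01
```

step_arm --increments '[[[0,0,-1.5],[0,0,0]],[[0,0,-1.0],[0,0,0]],[[0,0,-0.5],[0,0,0]],[[0,0,-0.3],[0,0,0]],[[0,0,-0.3],[0,0,0]],[[0,0,-0.3],[0,0,0]],[[0,0,-0.3],[0,0,0]],[[0,0,-0.3],[0,0,0]],[[0,0,0],[0,0,0]],[[0,0,0],[0,0,0]]]'

```text
clock: 19.6
tool_pos: [0.5629, 0.1872, 0.1429]
eef_rot: [1.0, 0.029, 0.0, 0.0]
contact_force: [0.3, -0.2, -4.9]
opening: 0.167
finger_force: 30.0
```

```bash
python3 -c "
from h import *
s=st();print(s['moment'].round(2))"
```

```text
19.6 tcp [562.9 187.2 142.9] yaw 3.36 tilt [ 0. -0.] F [ 0.3 -0.2 -4.9] op 14.7 ff 30.0
[0.02 0.02 0.03]
```

step_arm --increments '[[[0,0,-0.14],[0,0,0]],[[0,0,-0.14],[0,0,0]],[[0,0,-0.14],[0,0,0]],[[0,0,-0.14],[0,0,0]],[[0,0,-0.14],[0,0,0]],[[0,0,-0.14],[0,0,0]],[[0,0,-0.14],[0,0,0]],[[0,0,-0.14],[0,0,0]],[[0,0,-0.08],[0,0,0]],[[0,0,0],[0,0,0]]]'

```text
clock: 20.6
tool_pos: [0.5628, 0.1872, 0.1308]
eef_rot: [1.0, 0.029, -0.0, 0.0]
contact_force: [0.4, 0.5, -4.2]
opening: 0.168
finger_force: 30.0
```

step_arm --increments '[[[0,0,-0.04],[0,0,0]],[[0,0,-0.04],[0,0,0]],[[0,0,-0.04],[0,0,0]],[[0,0,-0.04],[0,0,0]],[[0,0,-0.04],[0,0,0]],[[0,0,-0.04],[0,0,0]],[[0,0,-0.04],[0,0,0]],[[0,0,-0.02],[0,0,0]],[[0,0,0],[0,0,0]],[[0,0,0],[0,0,0]]]'

```text
clock: 21.6
tool_pos: [0.563, 0.1872, 0.128]
eef_rot: [1.0, 0.029, 0.0, 0.0]
contact_force: [-0.1, -1.0, -4.8]
opening: 0.164
finger_force: 30.0
```

step_arm --increments '[[[0,0,-0.04],[0,0,0]],[[0,0,-0.04],[0,0,0]],[[0,0,-0.04],[0,0,0]],[[0,0,-0.04],[0,0,0]],[[0,0,-0.04],[0,0,0]],[[0,0,-0.04],[0,0,0]],[[0,0,-0.04],[0,0,0]],[[0,0,-0.02],[0,0,0]],[[0,0,0],[0,0,0]],[[0,0,0],[0,0,0]]]'

```text
clock: 22.6
tool_pos: [0.5629, 0.1872, 0.1249]
eef_rot: [1.0, 0.029, 0.0, 0.0]
contact_force: [0.3, 0.3, -4.7]
opening: 0.169
finger_force: 30.0
```

step_arm --increments '[[[0,0,-0.04],[0,0,0]],[[0,0,-0.04],[0,0,0]],[[0,0,-0.04],[0,0,0]],[[0,0,-0.04],[0,0,0]],[[0,0,-0.04],[0,0,0]],[[0,0,-0.04],[0,0,0]],[[0,0,-0.04],[0,0,0]],[[0,0,-0.02],[0,0,0]],[[0,0,0],[0,0,0]],[[0,0,0],[0,0,0]]]'

```text
clock: 23.6
tool_pos: [0.5629, 0.1872, 0.122]
eef_rot: [1.0, 0.029, 0.0, 0.0]
contact_force: [0.1, -0.1, -3.5]
opening: 0.168
finger_force: 30.0
```

step_arm --increments '[[[0,0,-0.03],[0,0,0]],[[0,0,-0.03],[0,0,0]],[[0,0,-0.03],[0,0,0]],[[0,0,-0.03],[0,0,0]],[[0,0,-0.03],[0,0,0]],[[0,0,0],[0,0,0]],[[0,0,0],[0,0,0]],[[0,0,0],[0,0,0]],[[0,0,0],[0,0,0]],[[0,0,0],[0,0,0]]]'

```text
clock: 24.6
tool_pos: [0.5629, 0.1872, 0.1205]
eef_rot: [1.0, 0.029, 0.0, 0.0]
contact_force: [0.1, -0.5, -3.9]
opening: 0.167
finger_force: 30.0
```

step_arm --increments '[[[0,0,-0.04],[0,0,0]],[[0,0,-0.04],[0,0,0]],[[0,0,-0.04],[0,0,0]],[[0,0,-0.04],[0,0,0]],[[0,0,-0.04],[0,0,0]],[[0,0,-0.04],[0,0,0]],[[0,0,-0.04],[0,0,0]],[[0,0,0],[0,0,0]],[[0,0,0],[0,0,0]],[[0,0,0],[0,0,0]]]'

```text
clock: 25.6
tool_pos: [0.563, 0.1872, 0.1176]
eef_rot: [1.0, 0.029, 0.0, 0.0]
contact_force: [0.5, -0.7, -4.4]
opening: 0.164
finger_force: 30.0
```

step_arm --increments '[[[0,0,-0.04],[0,0,0]],[[0,0,-0.04],[0,0,0]],[[0,0,-0.04],[0,0,0]],[[0,0,-0.04],[0,0,0]],[[0,0,-0.04],[0,0,0]],[[0,0,-0.04],[0,0,0]],[[0,0,-0.04],[0,0,0]],[[0,0,0],[0,0,0]],[[0,0,0],[0,0,0]],[[0,0,0],[0,0,0]]]'

```text
clock: 26.6
tool_pos: [0.5629, 0.1872, 0.1149]
eef_rot: [1.0, 0.029, 0.0, 0.0]
contact_force: [-0.0, 0.1, -4.5]
opening: 0.166
finger_force: 30.0
```

step_arm --increments '[[[0,0,-0.04],[0,0,0]],[[0,0,-0.04],[0,0,0]],[[0,0,-0.04],[0,0,0]],[[0,0,-0.04],[0,0,0]],[[0,0,-0.04],[0,0,0]],[[0,0,-0.04],[0,0,0]],[[0,0,-0.04],[0,0,0]],[[0,0,0],[0,0,0]],[[0,0,0],[0,0,0]],[[0,0,0],[0,0,0]]]'

```text
clock: 27.6
tool_pos: [0.5629, 0.1872, 0.112]
eef_rot: [1.0, 0.029, 0.0, 0.0]
contact_force: [-0.7, 0.3, -4.3]
opening: 0.167
finger_force: 30.0
```

step_arm --increments '[[[0,0,-0.04],[0,0,0]],[[0,0,-0.04],[0,0,0]],[[0,0,-0.04],[0,0,0]],[[0,0,-0.04],[0,0,0]],[[0,0,-0.04],[0,0,0]],[[0,0,-0.04],[0,0,0]],[[0,0,-0.04],[0,0,0]],[[0,0,0],[0,0,0]],[[0,0,0],[0,0,0]],[[0,0,0],[0,0,0]]]'

```text
clock: 28.6
tool_pos: [0.563, 0.1872, 0.1093]
eef_rot: [1.0, 0.029, 0.0, 0.0]
contact_force: [0.3, 0.1, -4.1]
opening: 0.168
finger_force: 30.0
```

step_arm --increments '[[[0,0,-0.04],[0,0,0]],[[0,0,-0.04],[0,0,0]],[[0,0,-0.04],[0,0,0]],[[0,0,-0.04],[0,0,0]],[[0,0,-0.04],[0,0,0]],[[0,0,-0.04],[0,0,0]],[[0,0,-0.04],[0,0,0]],[[0,0,0],[0,0,0]],[[0,0,0],[0,0,0]],[[0,0,0],[0,0,0]]]'

```text
clock: 29.6
tool_pos: [0.5629, 0.1872, 0.1064]
eef_rot: [1.0, 0.029, -0.0, 0.0]
contact_force: [-0.1, 0.0, -5.5]
opening: 0.17
finger_force: 30.0
```

step_arm --increments '[[[0,0,-0.04],[0,0,0]],[[0,0,-0.04],[0,0,0]],[[0,0,-0.04],[0,0,0]],[[0,0,-0.04],[0,0,0]],[[0,0,-0.04],[0,0,0]],[[0,0,-0.04],[0,0,0]],[[0,0,-0.04],[0,0,0]],[[0,0,0],[0,0,0]],[[0,0,0],[0,0,0]],[[0,0,0],[0,0,0]]]'

```text
clock: 30.6
tool_pos: [0.563, 0.1872, 0.1038]
eef_rot: [1.0, 0.029, 0.0, 0.0]
contact_force: [-0.6, -0.3, -1.2]
opening: 0.165
finger_force: 30.0
```

```bash
python3 held.py 1 low2
```

```text
30.6 tcp [563.  187.2 103.8] yaw 3.36 tilt [ 0.01 -0.  ] F [-0.6 -0.3 -1.2] op 14.5 ff 30.0
top 74 x [-49.3  47.4] y [-7.9 -4.1  1.1  4.8  7.2] z [125.5 137.2]
  line slope deg 1.34
  top rect (array([-0.3,  0.6]), array([97. , 15.4]), 1.5)
scene 277 x [-49.   49.9] y [-13.9  -8.4  -6.4  -3.5   6.4] z [ 69.8 137. ]
  line slope deg 0.49
```

The ledge is felt, with about 3.3 N carried. One more millimetre will confirm it before I release.

step_arm --increments '[[[0,0,-0.03],[0,0,0]],[[0,0,-0.03],[0,0,0]],[[0,0,-0.03],[0,0,0]],[[0,0,0],[0,0,0]],[[0,0,0],[0,0,0]],[[0,0,0],[0,0,0]],[[0,0,0],[0,0,0]],[[0,0,0],[0,0,0]],[[0,0,0],[0,0,0]],[[0,0,0],[0,0,0]]]'

```text
clock: 31.7
tool_pos: [0.563, 0.1872, 0.1028]
eef_rot: [1.0, 0.029, 0.0, -0.0]
contact_force: [-0.0, -1.1, 2.1]
opening: 0.167
finger_force: 30.0
```

step_arm --increments '[[[0,0,0.03],[0,0,0]],[[0,0,0],[0,0,0]],[[0,0,0],[0,0,0]],[[0,0,0],[0,0,0]],[[0,0,0],[0,0,0]],[[0,0,0],[0,0,0]],[[0,0,1.5],[0,0,0]],[[0,0,4],[0,0,0]],[[0,0,4],[0,0,0]],[[0,0,4],[0,0,0]]]' --fingers 0.45

```text
clock: 32.7
tool_pos: [0.5626, 0.187, 0.2394]
eef_rot: [1.0, 0.029, -0.0, 0.0]
contact_force: [1.3, 0.2, 0.1]
opening: 0.447
finger_force: 0.0
```

```bash
python3 -c "
from h import *
st()
p,W=cloud('scene')
for c in((557.8,267.3),(562.9,187.2)):
    m=(np.hypot(W[...,0]*1000-c[0],W[...,1]*1000-c[1])<60)&(abs(W[...,1]*1000-c[1])<25)&(W[...,2]>.09)&(W[...,2]<.175); print(np.percentile(W[m][:,2],[50,98]),rect(W[m]))
print(slabfit(W,(521,-316)))
"
```

```text
32.7 tcp [562.6 187.  239.4] yaw 3.36 tilt [-0.03 -0.02] F [1.3 0.2 0.1] op 39.3 ff 0.0
[0.13162508 0.16104878] (array([559.6, 266.6]), array([101.2,  27.7]), 3.0)
[0.11921683 0.1370766 ] (array([564.5, 188.5]), array([100.6,  24. ]), 4.0)
(array([ 521.5, -316.3]), array([101.9,  11.1]), -27.7, 151.6, 152)
```

step_arm --increments '[[[-0.43,-4.9,0],[0,0,-3.19]],[[-0.43,-4.9,0],[0,0,-3.19]],[[-0.43,-4.9,0],[0,0,-3.19]],[[-0.43,-4.9,0],[0,0,-3.19]],[[-0.43,-4.9,0],[0,0,-3.19]],[[-0.43,-4.9,0],[0,0,-3.19]],[[-0.43,-4.9,0],[0,0,-3.19]],[[-0.43,-4.9,0],[0,0,-3.19]],[[-0.43,-4.9,0],[0,0,-3.19]],[[-0.43,-4.9,0],[0,0,-3.19]]]' --fingers 0.7

```text
clock: 33.75
tool_pos: [0.5194, -0.3047, 0.238]
eef_rot: [0.969, -0.248, 0.0, -0.0]
contact_force: [0.8, -0.8, 0.7]
opening: 0.697
finger_force: 0.0
```

step_arm --increments '[[[-0.05,-1.4,0],[0,0,0]],[[0,0,-3],[0,0,0]],[[0,0,-3],[0,0,0]],[[0,0,-3],[0,0,0]],[[0,0,0],[0,0,0]],[[0,0,0],[0,0,0]],[[0,0,0],[0,0,0]],[[0,0,0],[0,0,0]],[[0,0,0],[0,0,0]],[[0,0,0],[0,0,0]]]'

```text
clock: 34.75
tool_pos: [0.5198, -0.317, 0.1488]
eef_rot: [0.969, -0.246, 0.001, 0.0]
contact_force: [0.6, -0.0, -0.0]
opening: 0.699
finger_force: 0.0
```

```bash
python3 -c "
from h import *
st()"
```

```text
34.75 tcp [ 519.8 -317.   148.8] yaw -28.54 tilt [ 0.07 -0.04] F [ 0.6 -0.  -0. ] op 61.5 ff 0.0
```

step_arm --increments '[[[-0.03,0.03,-2],[0,0,0]],[[0,0,-2],[0,0,0]],[[0,0,-2],[0,0,0]],[[0,0,0],[0,0,0]],[[0,0,0],[0,0,0]],[[0,0,0],[0,0,0]],[[0,0,0],[0,0,0]],[[0,0,0],[0,0,0]],[[0,0,0],[0,0,0]],[[0,0,0],[0,0,0]]]'

```text
clock: 35.75
tool_pos: [0.5192, -0.3166, 0.0883]
eef_rot: [0.969, -0.246, 0.0, 0.0]
contact_force: [-0.0, -0.1, 0.7]
opening: 0.7
finger_force: 0.0
```

step_arm --increments '[[[0,0,0],[0,0,0]],[[0,0,0],[0,0,0]],[[0,0,0],[0,0,0]],[[0,0,0],[0,0,0]],[[0,0,0],[0,0,0]],[[0,0,0],[0,0,0]],[[0,0,0],[0,0,0]],[[0,0,0],[0,0,0]],[[0,0,0],[0,0,0]],[[0,0,0],[0,0,0]]]' --fingers 0 --grip_force 25

```text
clock: 36.75
tool_pos: [0.5192, -0.3164, 0.088]
eef_rot: [0.969, -0.246, -0.0, -0.0]
contact_force: [0.1, 0.1, 0.3]
opening: 0.109
finger_force: 25.0
```

```bash
python3 -c "
from h import *
st()"
```

```text
36.75 tcp [ 519.2 -316.4   88. ] yaw -28.54 tilt [-0.  0.] F [0.1 0.1 0.3] op 9.6 ff 25.0
```

step_arm --increments '[[[0,0,2],[0,0,0]],[[0,0,4],[0,0,0]],[[0,0,4],[0,0,0]],[[0.53,4.7,0],[0,0,3.5]],[[0.53,4.7,0],[0,0,3.5]],[[0.53,4.7,0],[0,0,3.5]],[[0.53,4.7,0],[0,0,3.5]],[[0.53,4.7,0],[0,0,3.5]],[[0.53,4.7,0],[0,0,3.5]],[[0.53,4.7,0],[0,0,3.5]]]'

```text
clock: 37.75
tool_pos: [0.5557, 0.0142, 0.1877]
eef_rot: [0.999, -0.034, -0.0, 0.0]
contact_force: [1.5, -0.6, -2.3]
opening: 0.113
finger_force: 25.0
```

step_arm --increments '[[[0.55,4.72,0],[0,0,3.7]],[[0.54,4.73,0],[0,0,3.7]],[[0,0,0],[0,0,0]],[[0,0,0],[0,0,0]],[[0,0,0],[0,0,0]],[[0,0,0],[0,0,0]],[[0,0,0],[0,0,0]],[[0,0,0],[0,0,0]],[[0,0,0],[0,0,0]],[[0,0,0],[0,0,0]]]'

```text
clock: 38.75
tool_pos: [0.5671, 0.1068, 0.1881]
eef_rot: [1.0, 0.029, 0.0, 0.0]
contact_force: [0.1, 0.5, -3.0]
opening: 0.11
finger_force: 25.0
```

```bash
python3 held.py 2 held3
```

```text
38.75 tcp [567.1 106.8 188.1] yaw 3.34 tilt [ 0. -0.] F [ 0.1  0.5 -3. ] op 9.7 ff 25.0
top 59 x [-50.2  49.2] y [-5.7 -4.1 -1.4  2.   3.4] z [215.9 220.2]
  line slope deg -1.64
  top rect (array([-0.2, -2.2]), array([100. ,   9.3]), -1.5)
scene 547 x [-48.2  49.5] y [-8.  -5.8 -4.5 -2.9  2.7] z [111.7 219.9]
  line slope deg -0.03
```

step_arm --increments '[[[0,0.04,-1.5],[0,0,0]],[[0,0,-1.0],[0,0,0]],[[0,0,-0.5],[0,0,0]],[[0,0,-0.3],[0,0,0]],[[0,0,-0.3],[0,0,0]],[[0,0,-0.3],[0,0,0]],[[0,0,-0.3],[0,0,0]],[[0,0,-0.3],[0,0,0]],[[0,0,0],[0,0,0]],[[0,0,0],[0,0,0]]]'

```text
clock: 39.85
tool_pos: [0.5672, 0.1074, 0.143]
eef_rot: [1.0, 0.029, 0.0, 0.0]
contact_force: [-0.6, -0.2, -1.7]
opening: 0.111
finger_force: 25.0
```

```bash
python3 -c "
from h import *
s=st();print(s['moment'].round(2))"
```

```text
39.85 tcp [567.2 107.4 143. ] yaw 3.36 tilt [ 0.   -0.01] F [-0.6 -0.2 -1.7] op 9.8 ff 25.0
[ 0.05  0.02 -0.04]
```

step_arm --increments '[[[0,0,-0.14],[0,0,0]],[[0,0,-0.14],[0,0,0]],[[0,0,-0.14],[0,0,0]],[[0,0,-0.14],[0,0,0]],[[0,0,-0.14],[0,0,0]],[[0,0,-0.14],[0,0,0]],[[0,0,-0.14],[0,0,0]],[[0,0,-0.14],[0,0,0]],[[0,0,-0.08],[0,0,0]],[[0,0,0],[0,0,0]]]'

```text
clock: 40.85
tool_pos: [0.567, 0.1074, 0.1309]
eef_rot: [1.0, 0.029, -0.0, 0.0]
contact_force: [0.2, 0.9, -3.2]
opening: 0.111
finger_force: 25.0
```

step_arm --increments '[[[0,0,-0.04],[0,0,0]],[[0,0,-0.04],[0,0,0]],[[0,0,-0.04],[0,0,0]],[[0,0,-0.04],[0,0,0]],[[0,0,-0.04],[0,0,0]],[[0,0,-0.04],[0,0,0]],[[0,0,-0.02],[0,0,0]],[[0,0,0],[0,0,0]],[[0,0,0],[0,0,0]],[[0,0,0],[0,0,0]]]'

```text
clock: 41.85
tool_pos: [0.5671, 0.1074, 0.1285]
eef_rot: [1.0, 0.029, 0.0, 0.0]
contact_force: [-0.1, -0.0, -2.0]
opening: 0.107
finger_force: 25.0
```

step_arm --increments '[[[0,0,-0.04],[0,0,0]],[[0,0,-0.04],[0,0,0]],[[0,0,-0.04],[0,0,0]],[[0,0,-0.04],[0,0,0]],[[0,0,-0.04],[0,0,0]],[[0,0,-0.04],[0,0,0]],[[0,0,-0.02],[0,0,0]],[[0,0,0],[0,0,0]],[[0,0,0],[0,0,0]],[[0,0,0],[0,0,0]]]'

```text
clock: 42.85
tool_pos: [0.5671, 0.1074, 0.1259]
eef_rot: [1.0, 0.029, 0.0, 0.0]
contact_force: [-0.1, 0.1, -3.1]
opening: 0.112
finger_force: 25.0
```

step_arm --increments '[[[0,0,-0.04],[0,0,0]],[[0,0,-0.04],[0,0,0]],[[0,0,-0.04],[0,0,0]],[[0,0,-0.04],[0,0,0]],[[0,0,-0.04],[0,0,0]],[[0,0,-0.04],[0,0,0]],[[0,0,-0.02],[0,0,0]],[[0,0,0],[0,0,0]],[[0,0,0],[0,0,0]],[[0,0,0],[0,0,0]]]'

```text
clock: 43.85
tool_pos: [0.5671, 0.1074, 0.1233]
eef_rot: [1.0, 0.029, 0.0, 0.0]
contact_force: [0.5, 0.3, -2.8]
opening: 0.109
finger_force: 25.0
```

step_arm --increments '[[[0,0,-0.04],[0,0,0]],[[0,0,-0.04],[0,0,0]],[[0,0,-0.04],[0,0,0]],[[0,0,-0.04],[0,0,0]],[[0,0,-0.04],[0,0,0]],[[0,0,-0.04],[0,0,0]],[[0,0,-0.02],[0,0,0]],[[0,0,0],[0,0,0]],[[0,0,0],[0,0,0]],[[0,0,0],[0,0,0]]]'

```text
clock: 44.85
tool_pos: [0.5671, 0.1074, 0.1207]
eef_rot: [1.0, 0.029, 0.0, 0.0]
contact_force: [0.1, -0.1, -2.7]
opening: 0.112
finger_force: 25.0
```

step_arm --increments '[[[0,0,-0.04],[0,0,0]],[[0,0,-0.04],[0,0,0]],[[0,0,-0.04],[0,0,0]],[[0,0,-0.04],[0,0,0]],[[0,0,-0.04],[0,0,0]],[[0,0,-0.04],[0,0,0]],[[0,0,-0.02],[0,0,0]],[[0,0,0],[0,0,0]],[[0,0,0],[0,0,0]],[[0,0,0],[0,0,0]]]'

```text
clock: 45.85
tool_pos: [0.5671, 0.1074, 0.1181]
eef_rot: [1.0, 0.029, 0.0, 0.0]
contact_force: [-0.4, 0.3, -2.4]
opening: 0.117
finger_force: 25.0
```

step_arm --increments '[[[0,0,-0.04],[0,0,0]],[[0,0,-0.04],[0,0,0]],[[0,0,-0.04],[0,0,0]],[[0,0,-0.04],[0,0,0]],[[0,0,-0.04],[0,0,0]],[[0,0,-0.04],[0,0,0]],[[0,0,-0.02],[0,0,0]],[[0,0,0],[0,0,0]],[[0,0,0],[0,0,0]],[[0,0,0],[0,0,0]]]'

```text
clock: 46.85
tool_pos: [0.5671, 0.1074, 0.1155]
eef_rot: [1.0, 0.029, 0.0, 0.0]
contact_force: [0.9, 0.4, -2.7]
opening: 0.116
finger_force: 25.0
```

step_arm --increments '[[[0,0,-0.04],[0,0,0]],[[0,0,-0.04],[0,0,0]],[[0,0,-0.04],[0,0,0]],[[0,0,-0.04],[0,0,0]],[[0,0,-0.04],[0,0,0]],[[0,0,-0.04],[0,0,0]],[[0,0,-0.02],[0,0,0]],[[0,0,0],[0,0,0]],[[0,0,0],[0,0,0]],[[0,0,0],[0,0,0]]]'

```text
clock: 47.85
tool_pos: [0.5672, 0.1074, 0.1129]
eef_rot: [1.0, 0.029, 0.0, 0.0]
contact_force: [0.3, 0.4, -2.5]
opening: 0.112
finger_force: 25.0
```

step_arm --increments '[[[0,0,-0.04],[0,0,0]],[[0,0,-0.04],[0,0,0]],[[0,0,-0.04],[0,0,0]],[[0,0,-0.04],[0,0,0]],[[0,0,-0.04],[0,0,0]],[[0,0,-0.04],[0,0,0]],[[0,0,-0.02],[0,0,0]],[[0,0,0],[0,0,0]],[[0,0,0],[0,0,0]],[[0,0,0],[0,0,0]]]'

```text
clock: 48.85
tool_pos: [0.5671, 0.1074, 0.1102]
eef_rot: [1.0, 0.029, -0.0, 0.0]
contact_force: [-0.0, 1.2, -2.9]
opening: 0.109
finger_force: 25.0
```

step_arm --increments '[[[0,0,-0.04],[0,0,0]],[[0,0,-0.04],[0,0,0]],[[0,0,-0.04],[0,0,0]],[[0,0,-0.04],[0,0,0]],[[0,0,-0.04],[0,0,0]],[[0,0,-0.04],[0,0,0]],[[0,0,-0.02],[0,0,0]],[[0,0,0],[0,0,0]],[[0,0,0],[0,0,0]],[[0,0,0],[0,0,0]]]'

```text
clock: 49.85
tool_pos: [0.5673, 0.1074, 0.1081]
eef_rot: [1.0, 0.029, 0.0, -0.0]
contact_force: [-0.8, -0.6, 6.0]
opening: 0.113
finger_force: 25.0
```

The ledge is reached with about 8.5 N on it. I back off to about the slab's weight, then release.

step_arm --increments '[[[0,0,0],[0,0,0]],[[0,0,0.05],[0,0,0]],[[0,0,0.05],[0,0,0]],[[0,0,0.03],[0,0,0]],[[0,0,0],[0,0,0]],[[0,0,0],[0,0,0]],[[0,0,0],[0,0,0]],[[0,0,0],[0,0,0]],[[0,0,0],[0,0,0]],[[0,0,0],[0,0,0]]]'

```text
clock: 50.85
tool_pos: [0.5672, 0.1074, 0.1089]
eef_rot: [1.0, 0.029, 0.0, 0.0]
contact_force: [-1.0, -0.6, 2.2]
opening: 0.108
finger_force: 25.0
```

step_arm --increments '[[[0,0,0.03],[0,0,0]],[[0,0,0],[0,0,0]],[[0,0,0],[0,0,0]],[[0,0,0],[0,0,0]],[[0,0,0],[0,0,0]],[[0,0,0],[0,0,0]],[[0,0,1.5],[0,0,0]],[[0,0,4],[0,0,0]],[[0,0,4],[0,0,0]],[[0,0,4],[0,0,0]]]' --fingers 0.45

```text
clock: 51.85
tool_pos: [0.5668, 0.1072, 0.2456]
eef_rot: [1.0, 0.029, -0.0, 0.0]
contact_force: [0.9, -0.5, 0.6]
opening: 0.448
finger_force: 0.0
```

step_arm --increments '[[[-1,-4.5,0],[0,0,0]],[[-1,-4.5,0],[0,0,0]],[[-1,-4.5,0],[0,0,0]],[[-1,-4.5,0],[0,0,0]],[[-1,-4.5,0],[0,0,0]],[[-1,-4.5,0],[0,0,0]],[[0,0,0],[0,0,0]],[[0,0,0],[0,0,0]],[[0,0,0],[0,0,0]],[[0,0,0],[0,0,0]]]'

```text
clock: 52.85
tool_pos: [0.5077, -0.1606, 0.2442]
eef_rot: [1.0, 0.031, 0.0, -0.0]
contact_force: [-0.2, -0.4, 0.4]
opening: 0.45
finger_force: 0.0
```

Run:
```python
from h import *
st()
L=[]
for n in("top","scene"):
    p,W=cloud(n); L.append(p)
    for c in((557.8,267.3),(562.9,187.2),(567.2,107.1)):
        m=(np.hypot(W[...,0]*1000-c[0],W[...,1]*1000-c[1])<60)&(abs(W[...,1]*1000-c[1])<25)&(W[...,2]>.09)&(W[...,2]<.175); t=np.percentile(W[m][:,2],98)
        k=m&(W[...,2]>t-.005); print(n,t.round(4),rect(W[k]))
a=cv2.resize(L[0][140:240,160:310],(600,400)); b=cv2.resize(L[1][110:210,310:410],(400,400))
cv2.imwrite("pics/final.png",cv2.convertScaleAbs(cv2.cvtColor(cv2.resize(np.hstack([a,b]),(800,320)),cv2.COLOR_RGB2BGR),alpha=1.3))
```

```text
52.85 tcp [ 507.7 -160.6  244.2] yaw 3.54 tilt [0.01 0.05] F [-0.2 -0.4  0.4] op 39.6 ff 0.0
top 0.1608 (array([556.7, 265.7]), array([98.5, 22.3]), 1.6)
top 0.1367 (array([562.5, 185.6]), array([98.8, 15.6]), 3.5)
top 0.1427 (array([565.7, 105.9]), array([99.4, 10.8]), 3.2)
scene 0.161 (array([559.5, 267.8]), array([99.2, 25.3]), 3.7)
scene 0.1373 (array([564.3, 187. ]), array([100.4,  19.4]), 3.9)
scene 0.1428 (array([567.6, 108. ]), array([100.1,  14.2]), 3.3)
```

View pics/final.png

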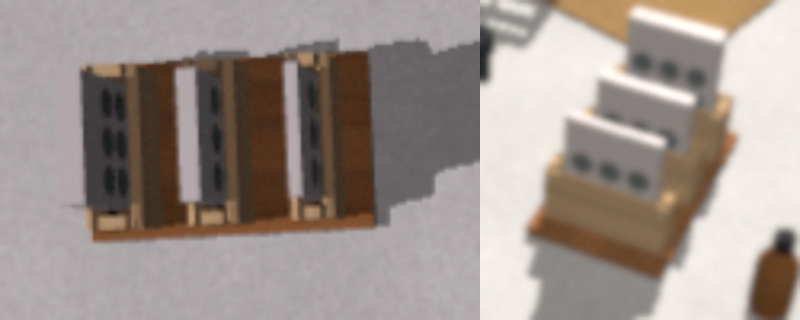

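All three slabs stand upright in their slots, thickest at left (80,135) through middle (200,135) to thinnest (305,130). The gripper is clear of them, so I hand in.

```bash
python3 -c "
from plant import r
print(r.finish_job())"
```

```text
the job is handed in; nothing more can be done
None
```

All three slabs stand upright in their matching slots, each lowered until its ledge was felt and then released; the job was handed in at about 53 s with the jar, spray can and varnish bottle left alone.

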